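Seat a valve cover on its guide pin and hold it down

ROBOT

A 6-joint arm with a two-finger parallel gripper is mounted at the origin on the work surface. World frame = base frame: x ahead of the robot, y to its left, z up, the work surface at z = 0. Lengths are in m, angles in rad, forces in N, time in s.
With the tool pointing down it reaches from about 0.3 to 0.75 m from the base axis. Payload 8.5 kg.
Tool frame: the origin (TCP) lies between the finger pads; the fingertips stand 8 mm ahead of it and the grasp point (between the pads) lies 11 mm behind it; z points along the fingers, y is the direction in which the jaws open and shut (so a half turn about z gives the same grasp; the last joint's range is limited). The gripper opens to 85 mm and grips with 20 to 120 N. Pads are 22 mm wide; open, the fingers measure 114 mm over their backs; the gripper's body (76 mm by 85 mm) begins 54 mm behind the grasp point. The pads swing forward as they close: fully open they stand 13 mm farther back than shut.
Start: joints at [-1.363, 0.381, 1.297, -0, 1.464, -0.215], TCP at [0.226, -0.502, 0.239] pointing down, gripper open.
Joint ranges: [-3.11, 3.11], [-0.89, 2.33], [0.22, 2.48], [-1.42, 4.56], [0.17, 2.85], [-2.88, 2.88]. Speed limits (rad/s): [2.39, 2.39, 3.14, 3.14, 3.14, 3.14].

INTERFACE

Orientations are given as [roll, pitch, yaw] about the fixed x, y, z axes, in that order (R = Rz(yaw) Ry(pitch) Rx(roll)).
In Python, from cell import ctrl, get_image, order gives the robot as it stands.
- The arm moves only by the tool play_rows, never from a script. Its argument "targets" is one flat list of numbers, 7 for each row, row after row: the turn, a rotation vector about the tool's x, y, z in rad, then the shift along the tool's x, y, z in cm, then the opening, from 0 (shut) to 1 (fully open). A call has exactly 8 rows; each row shifts and turns the commanded pose from where the row before left it, along the tool's axes as they then stand; what a row does not reach is not made up. A row lasts 1/8 s, in which the tool goes at most 62.5 mm and 10.7 degrees, less where a joint would pass 70% of its speed; a pose out of reach is approached as far as the arm can. A call with a gripper value outside its range is refused whole. The fingers move at their own pace and stop on an object; "squeeze" is the grip in N (left out, the last holds). Time passes only in rows, so rows that do not move let the fingers close, or fill a call up. It gives the time, the measured TCP pose, the force and the opening at its end, in the units of the state.
- ctrl.get_state(): the state, without advancing time (a new reading comes with each control period).
- get_image(name): name is "scene" or "top"; returns a dict with "frame" (480x640x3 uint8, blue, green, red), "mtx" (3x3 intrinsics, pixels), "dist" ([k1, k2, p1, p2, k3] as OpenCV has them; the pictures are not rectified), "rvec" (rotation vector, rad) and "tvec" (3), from world to camera coordinates, as OpenCV has them. Camera axes: x right, y down, z forward; pixel columns grow to the right and rows downward; lengths in m; the calibration is good to about 2 mm. A picture is of the moment at which its call begins. There is no depth.
- order.sign_off(): hands the job in, once; it reports no verdict.
The state is a dict: "clock": time; "qpos": joint angles; "joint_vel": joint speeds; "effort": joint torques, N m; "ee_pos": TCP position; "tcp_rot": TCP orientation; "ft_force": force on the tool from outside, world axes, zero at the start; "ft_torque": the same for the moment, N m; "opening": opening from 0.0 (shut) to 1.0 (fully open).
Only numpy, scipy, OpenCV 4.12 (cv2) and the standard library are available. Lean on these libraries where they do the work, as an engineer would, in place of code of your own. Each camera call takes 0.05 s, during which the arm holds its last target.

TASK

Take the valve cover with the square head out of the parts bin, slide it over the guide pin of the valve body until it drops on, then press it down against the spring until it is fully home, flush on the valve body. Finish while still holding it pressed home, as the clamp is fitted next. Leave the other parts where they are.

Things in the scene. Friction and masses are not known exactly. Their poses are not given: they have to be found in the camera images.
- cover_center (a point): Centre (half-way up) of the loose aluminium valve cover, about 0.3 kg, upright in one of the two bin compartments: a round skirt of diameter 76 mm, 12 mm high, and a square head 36 x 36 mm rising to 60 mm above the underside. The head is the grip (18 mm below to 30 mm above this point); its faces are square to this point's x and y axes; z up.
- cover_mouth (a point): Mouth of the cover's blind bore, in the middle of its flat underside, 30 mm below the cover's centre. The bore, hidden from above, has diameter 19 mm, a 2 mm chamfer at the mouth, and is 32 mm deep.
- valve: Grey valve body bolted to the bench: square foot 100 x 100 x 12 mm, two side ports along its y axis (140 mm over both, up to 66 mm high), on top a round flange of diameter 90 mm whose flat top face lies 85 mm above the origin. Origin: on the bench, on the guide pin's axis. When the cover is home, its underside lies flush on this top face.
- pin_tip (a point): Top of the fixed upright steel guide pin in the middle of the valve body, 108 mm above the bench: diameter 16 mm, tapering over the last 5 mm to diameter 8 mm.
- seal (a joint): Travel (m) of the sprung black seal plate around the pin, a disc of diameter 58 mm: 0 with its top 92 mm above the bench (16 mm below the pin tip), growing as it is pressed down, 0.007 when flush with the valve body's top face, where the cover meets the body. The spring gives 8 N at 0 and 13.6 N at 0.007: the cover's own weight does not press it in.
- bin: Blue open bin screwed to the bench (cannot move), 290 x 158 mm outside and 42 mm high, walls 4 mm, floor 4 mm; a wall across the middle of its long (x) axis makes two compartments of about 139 x 150 mm. Origin: centre of its underside.
- flange: Bystander: loose flat aluminium flange ring, diameter 72 mm, hole 40 mm, 14 mm high, lying in the other compartment of the bin. Origin: centre of its underside.
- jar: Bystander: closed white jar, diameter 60 mm, 75 mm high. Origin: centre of its underside.
- wrench: Bystander: steel wrench lying on the bench beyond the work.
- elbow: Bystander: grey plastic pipe elbow, about 75 mm long and 72 mm high, standing on the bench beyond the work. Origin: centre of its foot.
Mind the look-alikes: they are no part of the job. What is shaped like the part that bears cover_center but green is not meant.

How it is judged:
By the outcome, as a careful person would: the job done as asked, in the order asked, and still so for the second after the job is handed in, while the arm keeps its last pose, push and grip.
It also fails if it takes over 46 s, if anything falls off the work surface, if the arm or the gripper's body presses on something with over 40 N, if the wrist force passes 120 N, or if a joint passes its speed limit or range.

## Working session

There is one attempt and no reset: what is moved stays moved. The work goes in short steps, Python scripts to look and compute and a tool call to move; the robot and the scene stay as the last step left them, time stands still between calls to the robot, and variables do not carry over. Pictures are saved under pics/ and viewed, and the job is handed in when it is done.

Besides the shell and the picture viewer there is one more tool, called by a JSON object that holds its "op" and its "data". play_rows: Moves the arm, as the interface text tells. Its arguments: {"type":"object","properties":{"targets":{"type":"array","items":{"type":"number"}},"squeeze":{"type":"number"}},"required":["targets"]}

```bash
mkdir -p pics; ls; python3 - <<'E'
from cell import ctrl,get_image,order
import cv2,numpy as np
s=ctrl.get_state();print(s)
for n in("scene","top"):
    d=get_image(n);cv2.imwrite(f"pics/{n}0.png",d["frame"])
    np.savez(f"pics/{n}0.npz",**d)
    print(n,d["mtx"],d["dist"],d["rvec"],d["tvec"])
E
```

```text
pics
{'clock': 0.0, 'qpos': array([-1.36331529e+00,  3.81185541e-01,  1.29830591e+00,  1.52474617e-05,
        1.46359099e+00, -2.15296479e-01]), 'joint_vel': array([ 1.58082316e-03,  1.79850459e-04,  6.60029646e-04,  1.74386532e-03,
       -3.59487651e-05,  6.61217239e-04]), 'effort': array([ 1.21778226e-03, -4.48454368e+01, -2.31274474e+01, -1.20941231e-04,
        4.71151929e-03, -4.05358776e-06]), 'ee_pos': array([ 0.22560271, -0.50127478,  0.23870216]), 'tcp_rot': array([-3.14014050e+00, -3.33079940e-04,  4.22775635e-01]), 'ft_force': array([-0.3882542 , -0.77574434, -0.23643758]), 'ft_torque': array([-0.02407767, -0.00874147,  0.02216912]), 'opening': 0.9995324811390298}
scene [[449.35407133   0.         315.36680401]
 [  0.         449.35407133 241.849717  ]
 [  0.           0.           1.        ]] [-0.03405708  0.          0.          0.          0.        ] [ 1.52572815  2.2340662  -0.73235884] [ 0.20654748 -0.35231019  1.39669227]
top [[560.66587644   0.         311.68537777]
 [  0.         560.66587644 241.15641226]
 [  0.           0.           1.        ]] [-0.14794405  0.          0.          0.          0.        ] [ 2.15342005 -2.18139693  0.07900535] [-0.01036589  0.53992208  1.18029829]
```

View pics/scene0.png

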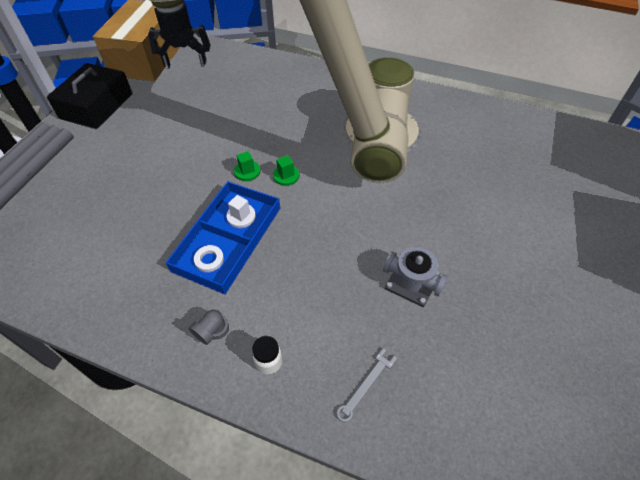

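View pics/top0.png

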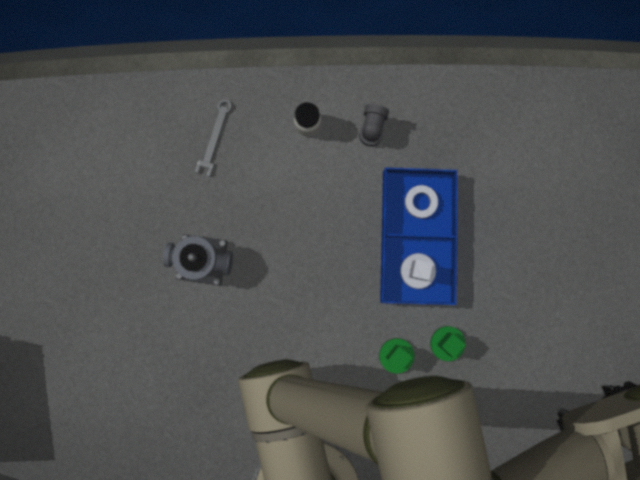

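The candidates in the scene view are the white square-headed part in the bin at (239,210), green ones at (246,165) and (286,170), and a white ring at (208,258). Only the white one in the bin is non-green with a square head. In the top view it is at (419,270), and the valve is at (193,257). I'll confirm this in enlarged crops.

```bash
python3 - <<'E'
import cv2,numpy as np
a=cv2.imread("pics/scene0.png");b=cv2.imread("pics/top0.png")
def c(im,x,y,w,h,s):return cv2.resize(im[y:y+h,x:x+w],None,fx=s,fy=s,interpolation=cv2.INTER_CUBIC)
t=np.vstack([np.hstack([c(a,200,180,80,60,5),c(b,380,240,80,60,5)]),np.hstack([c(a,375,240,80,60,5),c(b,155,227,80,60,5)])])
cv2.imwrite("pics/crop0.png",t)
E
```

```text
(no output)
```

View pics/crop0.png

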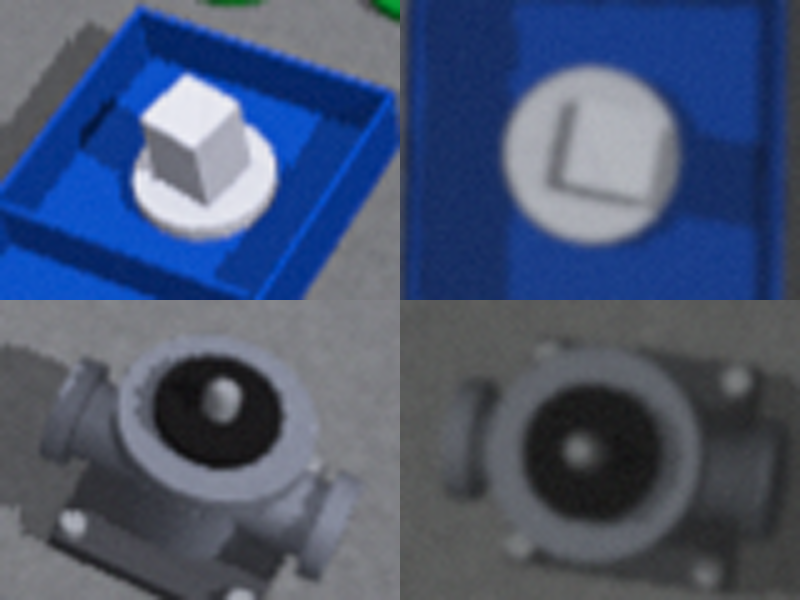

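```bash
cat > h.py <<'E'
import cv2,numpy as np
def load(n):
    d=dict(np.load(f"pics/{n}.npz"));return d
def ray(d,p):
    u=cv2.undistortPoints(np.array(p,float).reshape(-1,1,2),d["mtx"],d["dist"]).reshape(-1,2)
    R=cv2.Rodrigues(d["rvec"])[0];C=-R.T@d["tvec"].ravel()
    v=np.c_[u,np.ones(len(u))]@R
    return C,v/np.linalg.norm(v,axis=1)[:,None]
def onz(d,p,z):
    C,v=ray(d,p);return C+v*((z-C[2])/v[:,2])[:,None]
def tri(da,pa,db,pb):
    out=[]
    for a,b in zip(np.atleast_2d(pa),np.atleast_2d(pb)):
        A=np.zeros((3,3));y=np.zeros(3);rs=[ray(da,a),ray(db,b)]
        for C,v in rs:
            M=np.eye(3)-np.outer(v[0],v[0]);A+=M;y+=M@C
        X=np.linalg.solve(A,y)
        out.append(np.r_[X,max(np.linalg.norm((np.eye(3)-np.outer(v[0],v[0]))@(X-C)) for C,v in rs)])
    return np.array(out)
def proj(d,X):return cv2.projectPoints(np.array(X,float).reshape(-1,1,3),d["rvec"],d["tvec"],d["mtx"],d["dist"])[0].reshape(-1,2)
def circ(P):
    A=np.c_[2*P,np.ones(len(P))];s=np.linalg.lstsq(A,(P**2).sum(1),rcond=None)[0];return s[:2],np.sqrt(s[2]+s[:2]@s[:2])
E
python3 - <<'E'
from h import *
S=load("scene0");T=load("top0")
print("camC",ray(S,[[0,0]])[0],ray(T,[[0,0]])[0])
def white(d,box):
    x,y,w,h=box;f=d["frame"][y:y+h,x:x+w]
    f=cv2.resize(f,None,fx=4,fy=4,interpolation=cv2.INTER_CUBIC)
    hsv=cv2.cvtColor(f,cv2.COLOR_BGR2HSV);return f,hsv,lambda p:(np.array(p,float)+.5)/4-.5+[x,y]
for n,d,box in(("s",S,(215,185,50,50)),("t",T,(392,245,50,50))):
    f,hsv,mp=white(d,box)
    m=((hsv[...,1]<90)&(hsv[...,2]>60)).astype(np.uint8)*255
    c=max(cv2.findContours(m,0,1)[0],key=cv2.contourArea);p=mp(c[:,0])
    for z in(.004,.016):
        P=onz(d,p,z)[:,:2]
        sel=np.ones(len(P),bool)
        for _ in range(8):
            ce,r=circ(P[sel]);e=np.linalg.norm(P-ce,axis=1)-r;sel=np.abs(e)<max(.0012,1.5*np.median(abs(e)))
        print(n,"skirt z",z,ce,r,sel.mean())
    cv2.imwrite(f"pics/m_{n}.png",m)
a=200+np.array([188,240,193,142])/5-.4;b=180+np.array([72,105,150,122])/5-.4
P=onz(S,np.c_[a,b],.064);print("scene head top at .064",P[:,:2].round(4),P.mean(0))
E=np.diff(np.r_[P,P[:1]],axis=0);print(np.linalg.norm(E,axis=1),np.degrees(np.arctan2(E[:,1],E[:,0]))%90)
print("in top",proj(T,P), "mean",proj(T,P.mean(0)))
E
```

```text
camC [1.09845961 0.22312996 0.9279726 ] [ 0.43172986 -0.03690162  1.22350928]
s skirt z 0.004 [ 0.46170255 -0.25661127] 0.049118879084791664 0.5935672514619883
s skirt z 0.016 [ 0.46997237 -0.25038068] 0.04848095264746956 0.5935672514619883
t skirt z 0.004 [ 0.47408466 -0.24756665] 0.03868025469831603 1.0
t skirt z 0.016 [ 0.47366789 -0.24549371] 0.03829964008151056 1.0
scene head top at .064 [[ 0.4522 -0.2596]
 [ 0.4628 -0.2243]
 [ 0.4981 -0.233 ]
 [ 0.4908 -0.2658]] [ 0.4759734  -0.24569719  0.064     ]
[0.0368959  0.03635459 0.03363597 0.03917025] [73.28247968 76.1897995  77.57229359 80.90840404]
in top [[428.81979412 279.94247189]
 [411.76679818 275.0943073 ]
 [415.48484307 258.00911739]
 [431.26202112 261.25195473]] mean [[421.84656219 268.56554516]]
```

```bash
python3 - <<'E'
from h import *
S=load("scene0");T=load("top0")
o=[]
for d,x,y in((S,222,187),(T,400,250)):
    g=cv2.cvtColor(d["frame"],cv2.COLOR_BGR2GRAY)[y:y+40,x:x+40]
    g=cv2.resize(g,None,fx=10,fy=10,interpolation=cv2.INTER_CUBIC).astype(float)
    g=np.clip((g-90)*255/150,0,255).astype(np.uint8);o.append(g)
cv2.imwrite("pics/head.png",np.hstack(o))
E
```

```text
(no output)
```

View pics/head.png

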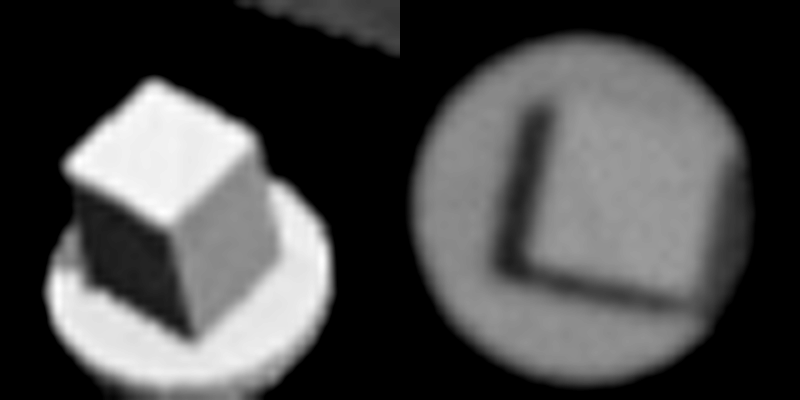

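```bash
python3 - <<'E'
from h import *
S=load("scene0");T=load("top0")
s=np.array([[153,78],[260,138],[172,225],[63,165]])/10-.45+[222,187]
t=np.array([[300,298],[128,262],[153,105],[325,140]])/10-.45+[400,250]
X=tri(S,s,T,t);print(X.round(4),X.mean(0))
E=np.diff(np.r_[X,X[:1]],axis=0)[:,:2];print(np.linalg.norm(E,axis=1),np.degrees(np.arctan2(E[:,1],E[:,0]))%90)
P=onz(T,t,.064);print(P.mean(0));P=onz(S,s,.064);print(P.mean(0))
# valve: seal dark disc & flange rim
for n,d,box in(("s",S,(380,235,75,70)),("t",T,(160,225,80,65))):
    x,y,w,h=box;f=cv2.resize(cv2.cvtColor(d["frame"],cv2.COLOR_BGR2GRAY)[y:y+h,x:x+w],None,fx=4,fy=4,interpolation=cv2.INTER_CUBIC)
    m=(f<(52 if n=="t" else 60)).astype(np.uint8)*255
    m=cv2.morphologyEx(m,cv2.MORPH_OPEN,np.ones((5,5)))
    cv2.imwrite(f"pics/v_{n}.png",cv2.resize(np.hstack([f,m]),None,fx=1.2,fy=1.2))
    print(n,f.shape)
E
python3 - <<'E'
import cv2,numpy as np
a=cv2.imread("pics/v_s.png");b=cv2.imread("pics/v_t.png")
w=max(a.shape[1],b.shape[1]);p=lambda i:cv2.copyMakeBorder(i,0,0,0,w-i.shape[1],0)
i=np.vstack([p(a),p(b)]);cv2.imwrite("pics/v.png",cv2.resize(i,None,fx=.9,fy=.9))
E
```

```text
[[ 4.532e-01 -2.609e-01  6.320e-02  5.000e-04]
 [ 4.614e-01 -2.255e-01  6.300e-02  2.000e-04]
 [ 4.944e-01 -2.327e-01  6.210e-02  9.000e-04]
 [ 4.864e-01 -2.684e-01  6.180e-02  6.000e-04]] [ 0.47382633 -0.24685555  0.06251443  0.00054564]
[0.03630368 0.03376318 0.036541   0.03409014] [76.9420771  77.72478004 77.45852485 77.32088618]
[ 0.47367419 -0.24640113  0.064     ]
[ 0.47494855 -0.24624413  0.064     ]
s (280, 300)
t (260, 320)
```

View pics/v.png

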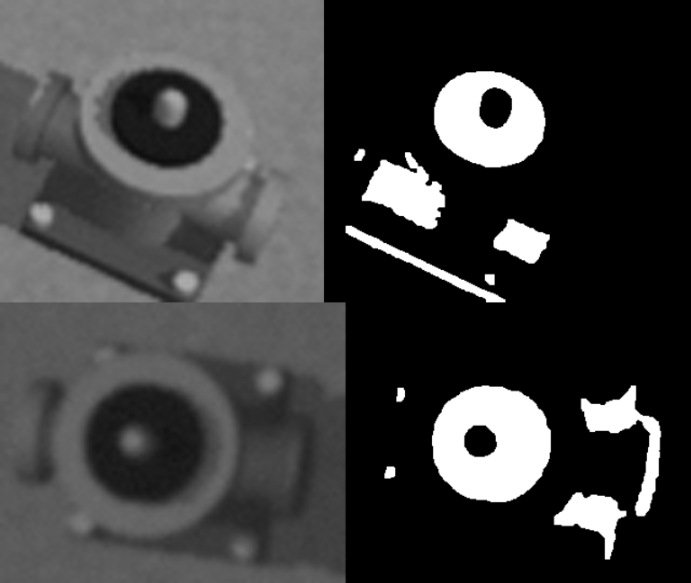

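```bash
python3 - <<'E'
from h import *
S=load("scene0");T=load("top0");cc=[]
for n,d,box in(("s",S,(380,235,75,70)),("t",T,(160,225,80,65))):
    x,y,w,h=box;f=cv2.resize(cv2.cvtColor(d["frame"],cv2.COLOR_BGR2GRAY)[y:y+h,x:x+w],None,fx=4,fy=4,interpolation=cv2.INTER_CUBIC)
    m=(f<(52 if n=="t" else 60)).astype(np.uint8)*255
    m=cv2.morphologyEx(m,cv2.MORPH_OPEN,np.ones((5,5)))
    c=max(cv2.findContours(m,0,1)[0],key=cv2.contourArea)
    p=(c[:,0]+.5)/4-.5+[x,y];P=onz(d,p,.092);ce,r=circ(P[:,:2]);print(n,ce,r,np.abs(np.linalg.norm(P[:,:2]-ce,axis=1)-r).max())
    cc.append(proj(d,np.r_[ce,.092])[0])
    # inner blob pin
X=tri(S,cc[0],T,cc[1]);print("seal centre tri",X)
# pin tip: bright blob; top view crop
s=np.array([[170,95]])/.9/1.2/4-.4+[380,235];t=np.array([[131,438-303]])/.9/1.2/4-.4+[160,225]
print("tip",tri(S,s,T,t),onz(S,s,.108),onz(T,t,.108))
E
```

```text
s [0.50913116 0.22475517] 0.02889755770069968 0.0013270935712970423
t [0.50403649 0.22399916] 0.028008646737179888 0.001601319098561562
seal centre tri [[5.04534649e-01 2.25102452e-01 8.56918842e-02 3.56487045e-04]]
tip [[0.50617142 0.22522172 0.1091148  0.00159548]] [[0.50604793 0.22372563 0.108     ]] [[0.50581947 0.22705894 0.108     ]]
```

{"op": "play_rows", "data": {"targets": [0,0,0.161,0,0,0,0.75,0,0,0.161,0,0,0,0.75,0,0,0.161,0,0,0,0.75,0,0,0.159,0,0,0,0.75,0,0,0,1,-1.5,0,0.75,0,0,0,2,-3.3,0,0.75,0,0,0,2.5,-4,0,0.75,0,0,0,2.5,-4,0,0.75], "squeeze": 80}}

```text
clock: 1.1
ee_pos: [0.3329, -0.3919, 0.2392]
tcp_rot: [-3.141, 0.0, -0.215]
ft_force: [0.1, -0.2, 0.7]
opening: 0.748
```

{"op": "play_rows", "data": {"targets": [0,0,0,2.5,-4,0,0.75,0,0,0,2.5,-4,0,0.75,0,0,0,2.5,-4,1,0.75,0,0,0,2,-3.5,1,0.75,0,0,0,1,-1.5,2,0.75,0,0,0,0,-0.5,2,0.75,0,0,0,0,0,2,0.75,0,0,0,0,0,0,0.75]}}

```text
clock: 2.1
ee_pos: [0.4718, -0.2446, 0.1583]
tcp_rot: [-3.14, 0.003, -0.216]
ft_force: [0.4, -0.4, -1.1]
opening: 0.749
```

```bash
cat > st.py <<'E'
from cell import ctrl,get_image
import sys
from h import *
def state(tx=None):
    s=ctrl.get_state();p=s["ee_pos"];y=s["tcp_rot"][2]
    print("t",s["clock"],"p",p.round(4),"rot",s["tcp_rot"].round(4),"F",s["ft_force"].round(2),"M",s["ft_torque"].round(2),"op",round(s["opening"],3))
    if tx is not None:
        d=np.array(tx)-p;print("tool shift cm",100*np.array([d[0]*np.cos(y)+d[1]*np.sin(y),d[0]*np.sin(y)-d[1]*np.cos(y),-d[2]]).round(5))
    return s
def snap(n):
    for c in("scene","top"):
        d=get_image(c);np.savez(f"pics/{c}{n}.npz",**d);cv2.imwrite(f"pics/{c}{n}.png",d["frame"])
E
python3 - <<'E'
from st import *
state([.4737,-.2465,.028])
E
```

```text
t 2.1 p [ 0.4718 -0.2446  0.1583] rot [-3.1399e+00  2.8000e-03 -2.1570e-01] F [ 0.41 -0.42 -1.05] M [-0.03 -0.02  0.02] op 0.749
tool shift cm [ 0.227  0.145 13.029]
```

{"op": "play_rows", "data": {"targets": [0,0,0,0.2,0.15,0,0.75,0,0,0.004,0,0,2,0.75,0,0,0,0,0,2,0.75,0,0,0,0,0,2,0.75,0,0,0,0,0,1,0.75,0,0,0,0,0,0,0.75,0,0,0,0,0,0,0.75,0,0,0,0,0,0,0.75]}}

```text
clock: 3.1
ee_pos: [0.474, -0.2481, 0.09]
tcp_rot: [3.141, -0.001, -0.223]
ft_force: [0.7, -0.3, 0.0]
opening: 0.751
```

```bash
python3 - <<'E'
from st import *
state([.4737,-.2465,.031]);snap(1)
a=cv2.imread("pics/scene1.png")[150:270,160:300];b=cv2.imread("pics/top1.png")[200:320,350:490]
cv2.imwrite("pics/c1.png",cv2.resize(np.hstack([a,b]),None,fx=2.8,fy=2.8,interpolation=cv2.INTER_CUBIC))
E
```

```text
t 3.1 p [ 0.474  -0.2481  0.09  ] rot [ 3.141e+00 -1.200e-03 -2.231e-01] F [ 0.7  -0.31  0.03] M [ 0.02 -0.    0.08] op 0.751
tool shift cm [-0.069 -0.151  5.903]
```

View pics/c1.png

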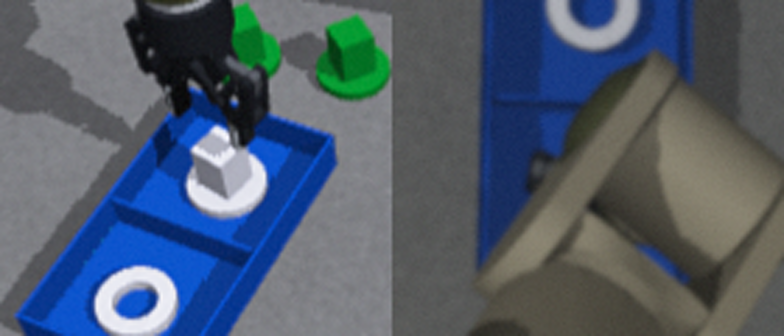

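In the scene crop the open fingers straddle the white head at about (218,160), with clearance to the bin walls. The top view is hidden by the arm. I'll go down and grip.

{"op": "play_rows", "data": {"targets": [0,0,0,0,-0.1,1.5,0.75,0,0,0,0,0,1.5,0.75,0,0,0,0,0,1.5,0.75,0,0,0,0,0,1,0.75,0,0,0,0,0,0.4,0.75,0,0,0,0,0,0,0.75,0,0,0,0,0,0,0.75,0,0,0,0,0,0,0.6]}}

```text
clock: 4.2
ee_pos: [0.4741, -0.2471, 0.0307]
tcp_rot: [3.141, -0.001, -0.223]
ft_force: [0.5, -0.5, -0.1]
opening: 0.599
```

{"op": "play_rows", "data": {"targets": [0,0,0,0,0,0,0.3,0,0,0,0,0,0,0.2,0,0,0,0,0,0,0.2,0,0,0,0,0,0,0.2,0,0,0,0,0,0,0.2,0,0,0,0,0,0,0.2,0,0,0,0,0,0,0.2,0,0,0,0,0,0,0.2], "squeeze": 80}}

```text
clock: 5.2
ee_pos: [0.4742, -0.2471, 0.0308]
tcp_rot: [3.141, -0.001, -0.223]
ft_force: [-0.3, 0.8, 5.9]
opening: 0.412
```

```bash
python3 - <<'E'
from st import *
state([.4737,-.2465,.031]);snap(2)
a=cv2.imread("pics/scene2.png")[150:270,160:300]
cv2.imwrite("pics/c2.png",cv2.resize(a,None,fx=4,fy=4,interpolation=cv2.INTER_CUBIC))
E
```

```text
t 5.2 p [ 0.4742 -0.2471  0.0308] rot [ 3.1412e+00 -9.0000e-04 -2.2320e-01] F [-0.3   0.76  5.89] M [0.19 0.05 0.04] op 0.412
tool shift cm [-0.062 -0.049 -0.021]
```

View pics/c2.png

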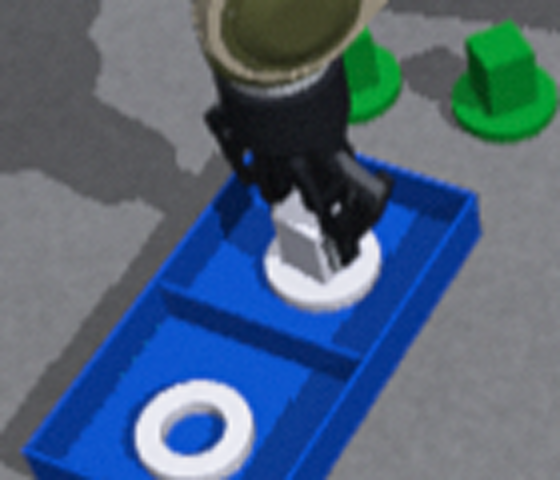

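{"op": "play_rows", "data": {"targets": [0,0,0,0,0,-0.5,0.2,0,0,0,0,0,-1.5,0.2,0,0,0,0,0,-2.5,0.2,0,0,0,0,0,-3,0.2,0,0,0,0,0,-3,0.2,0,0,0,0,0,-2.5,0.2,0,0,0,0,0,-1.5,0.2,0,0,0,0,0,0,0.2]}}

```text
clock: 6.3
ee_pos: [0.4742, -0.2471, 0.1768]
tcp_rot: [3.14, -0.002, -0.223]
ft_force: [0.6, 0.6, -2.1]
opening: 0.409
```

```bash
python3 - <<'E'
from st import *
state([.506,.2245,.175]);snap(3)
a=cv2.imread("pics/scene3.png")[100:260,140:340];
cv2.imwrite("pics/c3.png",cv2.resize(a,None,fx=4,fy=3.75,interpolation=cv2.INTER_CUBIC))
E
```

```text
t 6.3 p [ 0.4742 -0.2471  0.1768] rot [ 3.1404e+00 -2.3000e-03 -2.2310e-01] F [ 0.64  0.57 -2.06] M [-0.    0.02  0.01] op 0.409
tool shift cm [ -7.331 -46.693   0.179]
```

View pics/c3.png

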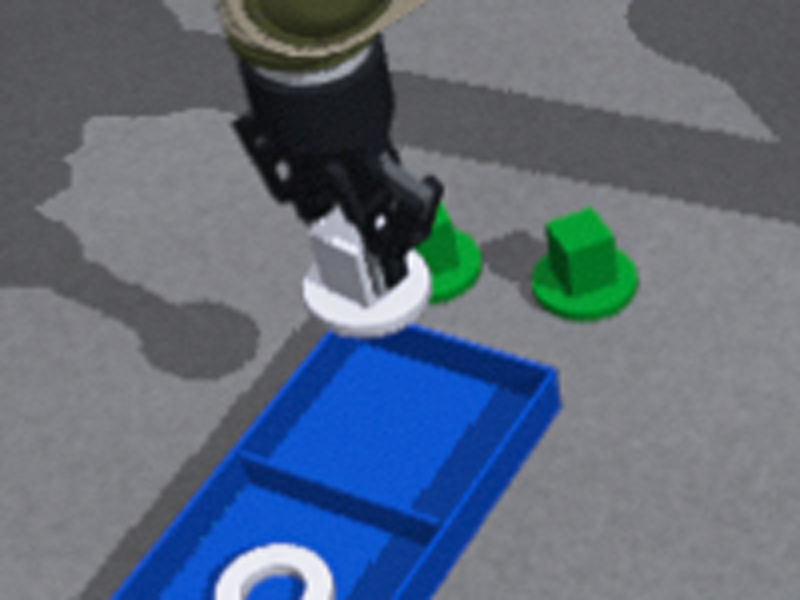

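The cover is lifted clear and hangs level, with its skirt at about (367,285) in the crop. Next I carry it to the valve.

{"op": "play_rows", "data": {"targets": [0,0,0,-0.2,-1,0,0.2,0,0,0,-0.3,-2,0,0.2,0,0,0,-0.5,-3,0,0.2,0,0,0,-0.5,-3.5,0,0.2,0,0,0,-0.5,-3.5,0,0.2,0,0,0,-0.6,-3.5,0,0.2,0,0,0,-0.6,-3.5,0,0.2,0,0,0,-0.6,-3.5,0,0.2]}}

```text
clock: 7.4
ee_pos: [0.4883, -0.0069, 0.1752]
tcp_rot: [-3.141, 0.001, -0.222]
ft_force: [-0.0, 0.2, -2.4]
opening: 0.411
```

{"op": "play_rows", "data": {"targets": [0,0,0,-0.6,-3.5,0,0.2,0,0,0,-0.6,-3.5,0,0.2,0,0,0,-0.6,-3.5,0,0.2,0,0,0,-0.6,-3.5,0,0.2,0,0,0,-0.5,-3.5,0,0.2,0,0,0,-0.4,-3,0,0.2,0,0,0,-0.2,-2,0,0.2,0,0,0,0,-0.7,0,0.2]}}

```text
clock: 8.4
ee_pos: [0.5057, 0.2258, 0.1751]
tcp_rot: [3.141, 0.0, -0.222]
ft_force: [-0.4, -0.5, -1.9]
opening: 0.413
```

{"op": "play_rows", "data": {"targets": [0,0,0,0,0,0,0.2,0,0,0,0,0,0,0.2,0,0,0,0,0,0,0.2,0,0,0,0,0,0,0.2,0,0,0,0,0,0,0.2,0,0,0,0,0,0,0.2,0,0,0,0,0,0,0.2,0,0,0,0,0,0,0.2]}}

```text
clock: 9.4
ee_pos: [0.5062, 0.2246, 0.1753]
tcp_rot: [-3.142, -0.0, -0.223]
ft_force: [0.3, 0.0, -2.9]
opening: 0.414
```

```bash
python3 - <<'E'
from st import *
state([.506,.2245,.175]);snap(4)
a=cv2.imread("pics/scene4.png")[170:320,330:500];b=cv2.imread("pics/top4.png")[170:320,110:280]
cv2.imwrite("pics/c4.png",cv2.resize(np.hstack([a,b]),None,fx=2.3,fy=2.3,interpolation=cv2.INTER_CUBIC))
E
```

```text
t 9.4 p [0.5062 0.2246 0.1753] rot [-3.1416 -0.     -0.2232] F [ 0.33  0.05 -2.93] M [-0.   -0.02 -0.01] op 0.414
tool shift cm [-0.013  0.016  0.031]
```

View pics/c4.png

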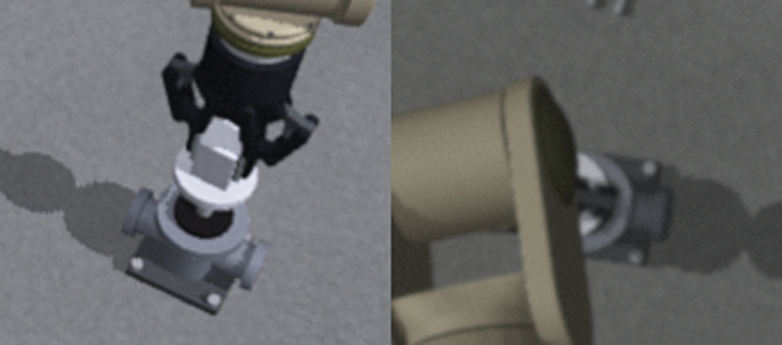

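```bash
python3 - <<'E'
from h import *
S0=load("scene0");T0=load("top0");S=load("scene4")
def radial(d,c,z,r0,tag,angs,rng=.006,dark_in=False):
    g=cv2.GaussianBlur(cv2.cvtColor(d["frame"],cv2.COLOR_BGR2GRAY),(0,0),.7).astype(np.float32)
    c=np.array(c)
    for it in range(4):
        rr=np.linspace(r0-rng,r0+rng,61);P=[]
        for a in angs:
            X=np.c_[c[0]+rr*np.cos(a),c[1]+rr*np.sin(a),np.full(61,z)];p=proj(d,X).astype(np.float32)
            v=cv2.remap(g,p[:,:1],p[:,1:],cv2.INTER_CUBIC).ravel();dv=np.gradient(v)
            k=(dv if dark_in else -dv).argmax()
            if (dv if dark_in else -dv)[k]>.6 and 2<k<58:P.append(X[k,:2])
        P=np.array(P)
        # fixed-radius centre fit, robust
        from scipy.optimize import least_squares
        f=least_squares(lambda q:np.linalg.norm(P-q[:2],axis=1)-q[2],[*c,r0],loss="soft_l1",f_scale=.0005);c=f.x[:2]
    print(tag,c.round(4),"r",f.x[2].round(4),len(P),"res",np.median(abs(f.fun)).round(5));return c
A=np.linspace(0,2*np.pi,120,endpoint=False)
for d,n in((S0,"scene"),(T0,"top")):
    radial(d,[.506,.2247],.085,.045,n+" flange",A)
    radial(d,[.506,.2247],.092,.029,n+" seal",A,dark_in=True)
# cover skirt, white: side toward the camera
C=ray(S,[[0,0]])[0];az=np.arctan2(C[1]-.2245,C[0]-.506)
B=az+np.linspace(-1.4,1.4,80)
radial(S,[.506,.2245],.1485,.038,"scene cover underside edge",B,.008)
S2=load("scene0");az=np.arctan2(C[1]+.2465,C[0]-.474)
radial(S2,[.474,-.2465],.004,.038,"scene cover in bin underside",az+np.linspace(-1.2,1.2,80),.006)
radial(T0,[.474,-.2465],.016,.038,"top cover in bin skirt top",A,.006)
E
```

```text
scene flange [0.5071 0.2258] r 0.0443 79 res 0.0005
scene seal [0.5089 0.225 ] r 0.0296 120 res 0.00063
top flange [0.5041 0.2263] r 0.0444 97 res 0.00062
top seal [0.5043 0.2244] r 0.0289 120 res 0.00056
scene cover underside edge [0.5003 0.2256] r 0.0377 80 res 0.00074
scene cover in bin underside [ 0.4769 -0.2433] r 0.0335 50 res 0.00053
top cover in bin skirt top [ 0.4739 -0.2456] r 0.0379 120 res 0.00052
```

```bash
python3 - <<'E'
from h import *
S=load("scene4")
f=cv2.resize(S["frame"][215:285,385:455],None,fx=8,fy=8,interpolation=cv2.INTER_CUBIC)
t=np.linspace(0,2*np.pi,100)
for z,r,col in((.1485,.038,(0,0,255)),(.1605,.038,(0,255,0)),(.108,.004,(255,0,255)),(.085,.045,(255,255,0))):
    p=proj(S,np.c_[.506+r*np.cos(t),.2247+r*np.sin(t),0*t+z]);p=((p-[385,215]+.5)*8).astype(int)
    cv2.polylines(f,[p.reshape(-1,1,2)],True,col,1)
cv2.imwrite("pics/c4b.png",f)
E
```

```text
(no output)
```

View pics/c4b.png

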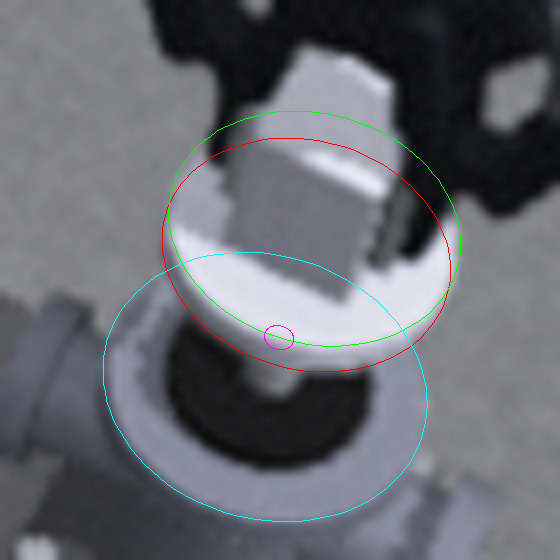

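The drawn skirt (red and green) and flange (cyan) circles match the picture to about 1–2 mm, so the cover is centred over the pin well within the chamfer's capture range. I'll go down to just above the pin and then continue slowly.

{"op": "play_rows", "data": {"targets": [0,0,0,0,0,0.5,0.2,0,0,0,0,0,1,0.2,0,0,0,0,0,1,0.2,0,0,0,0,0,0.7,0.2,0,0,0,0,0,0.5,0.2,0,0,0,0,0,0.2,0.2,0,0,0,0,0,0,0.2,0,0,0,0,0,0,0.2]}}

```text
clock: 10.5
ee_pos: [0.5063, 0.2247, 0.1366]
tcp_rot: [-3.141, -0.0, -0.223]
ft_force: [0.4, 0.4, -2.0]
opening: 0.415
```

{"op": "play_rows", "data": {"targets": [0,0,0,0,0,0.1,0.2,0,0,0,0,0,0.1,0.2,0,0,0,0,0,0.1,0.2,0,0,0,0,0,0.1,0.2,0,0,0,0,0,0.1,0.2,0,0,0,0,0,0.1,0.2,0,0,0,0,0,0,0.2,0,0,0,0,0,0,0.2]}}

```text
clock: 11.5
ee_pos: [0.5062, 0.2246, 0.1303]
tcp_rot: [-3.142, -0.0, -0.223]
ft_force: [-0.0, 0.3, -2.6]
opening: 0.407
```

```bash
python3 - <<'E'
from st import *
state([.506,.2245,.1188])
E
```

```text
t 11.5 p [0.5062 0.2246 0.1303] rot [-3.1416 -0.     -0.2232] F [-0.02  0.27 -2.55] M [ 0.01 -0.04  0.  ] op 0.407
tool shift cm [-0.015  0.017  1.154]
```

{"op": "play_rows", "data": {"targets": [0,0,0,0,0,0.1,0.2,0,0,0,0,0,0.1,0.2,0,0,0,0,0,0.1,0.2,0,0,0,0,0,0.1,0.2,0,0,0,0,0,0.1,0.2,0,0,0,0,0,0,0.2,0,0,0,0,0,0,0.2,0,0,0,0,0,0,0.2]}}

```text
clock: 12.5
ee_pos: [0.5062, 0.2246, 0.1253]
tcp_rot: [-3.142, -0.0, -0.223]
ft_force: [-0.6, -0.0, -2.5]
opening: 0.413
```

```bash
python3 - <<'E'
from st import *
state([.506,.2245,.1188])
E
```

```text
t 12.5 p [0.5062 0.2246 0.1253] rot [-3.1416 -0.     -0.2232] F [-0.63 -0.03 -2.46] M [-0.05  0.01  0.03] op 0.413
tool shift cm [-0.013  0.016  0.654]
```

{"op": "play_rows", "data": {"targets": [0,0,0,0,0,0.1,0.2,0,0,0,0,0,0.1,0.2,0,0,0,0,0,0.1,0.2,0,0,0,0,0,0.1,0.2,0,0,0,0,0,0.1,0.2,0,0,0,0,0,0,0.2,0,0,0,0,0,0,0.2,0,0,0,0,0,0,0.2], "squeeze": 100}}

```text
clock: 13.5
ee_pos: [0.5062, 0.2246, 0.1204]
tcp_rot: [-3.142, -0.0, -0.223]
ft_force: [-0.1, 1.1, -1.4]
opening: 0.41
```

```bash
python3 - <<'E'
from st import *
state([.506,.2245,.1118]);snap(5)
a=cv2.imread("pics/scene5.png")[200:320,350:490]
cv2.imwrite("pics/c5.png",cv2.resize(a,None,fx=4,fy=4,interpolation=cv2.INTER_CUBIC))
E
```

```text
t 13.5 p [0.5062 0.2246 0.1204] rot [-3.1415e+00 -1.0000e-04 -2.2320e-01] F [-0.1   1.11 -1.42] M [-0.09  0.02  0.02] op 0.41
tool shift cm [-0.014  0.018  0.857]
```

View pics/c5.png

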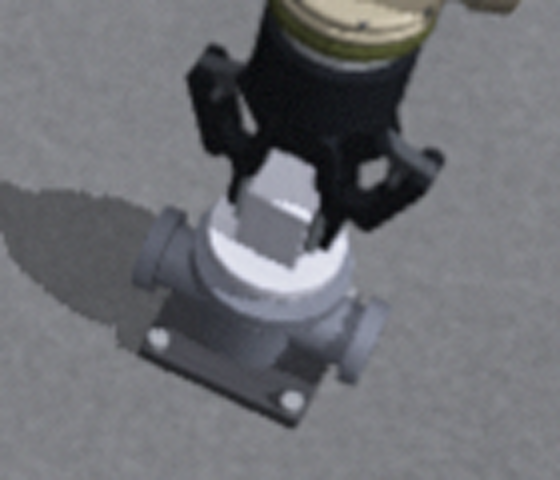

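The cover is on the pin and centred on the flange, with almost no side force. Next I press it down.

{"op": "play_rows", "data": {"targets": [0,0,0,0,0,0.1,0.2,0,0,0,0,0,0.1,0.2,0,0,0,0,0,0.1,0.2,0,0,0,0,0,0.1,0.2,0,0,0,0,0,0.1,0.2,0,0,0,0,0,0,0.2,0,0,0,0,0,0,0.2,0,0,0,0,0,0,0.2]}}

```text
clock: 14.6
ee_pos: [0.5062, 0.2246, 0.1163]
tcp_rot: [-3.141, -0.001, -0.223]
ft_force: [-2.8, -1.3, 7.3]
opening: 0.414
```

```bash
python3 - <<'E'
from st import *
state([.506,.2245,.1118])
E
```

```text
t 14.6 p [0.5062 0.2246 0.1163] rot [-3.1413e+00 -9.0000e-04 -2.2310e-01] F [-2.85 -1.28  7.33] M [-0.22  0.57  0.04] op 0.414
tool shift cm [-0.019  0.016  0.448]
```

{"op": "play_rows", "data": {"targets": [0,0,0,0,0,0.1,0.2,0,0,0,0,0,0.1,0.2,0,0,0,0,0,0.1,0.2,0,0,0,0,0,0.1,0.2,0,0,0,0,0,0.05,0.2,0,0,0,0,0,0,0.2,0,0,0,0,0,0,0.2,0,0,0,0,0,0,0.2]}}

```text
clock: 15.6
ee_pos: [0.5062, 0.2246, 0.1122]
tcp_rot: [-3.141, -0.001, -0.223]
ft_force: [-4.5, -1.3, 10.5]
opening: 0.41
```

```bash
python3 - <<'E'
from st import *
state([.506,.2245,.1118])
E
```

```text
t 15.6 p [0.5062 0.2246 0.1122] rot [-3.1413e+00 -1.2000e-03 -2.2300e-01] F [-4.48 -1.33 10.46] M [-0.25  0.75  0.01] op 0.41
tool shift cm [-0.017  0.019  0.035]
```

{"op": "play_rows", "data": {"targets": [0,0,0,-0.03,0,0.05,0.2,0,0,0,0,0,0,0.2,0,0,0,0,0,0.05,0.2,0,0,0,0,0,0,0.2,0,0,0,0,0,0,0.2,0,0,0,0,0,0,0.2,0,0,0,0,0,0,0.2,0,0,0,0,0,0,0.2]}}

```text
clock: 16.6
ee_pos: [0.5062, 0.2246, 0.1118]
tcp_rot: [-3.141, -0.002, -0.223]
ft_force: [-5.6, -2.7, 15.3]
opening: 0.407
```

```bash
python3 - <<'E'
from st import *
state([.506,.2245,.1118])
E
```

```text
t 16.6 p [0.5062 0.2246 0.1118] rot [-3.141e+00 -2.400e-03 -2.230e-01] F [-5.62 -2.74 15.3 ] M [-0.48  0.99  0.01] op 0.407
tool shift cm [-0.019  0.018  0.003]
```

{"op": "play_rows", "data": {"targets": [0,0,0,-0.05,0,0.05,0.2,0,0,0,0,0,0,0.2,0,0,0,0,0,0.05,0.2,0,0,0,0,0,0,0.2,0,0,0,0,0,0,0.2,0,0,0,0,0,0,0.2,0,0,0,0,0,0,0.2,0,0,0,0,0,0,0.2]}}

```text
clock: 17.6
ee_pos: [0.5062, 0.2246, 0.1118]
tcp_rot: [-3.141, -0.004, -0.223]
ft_force: [-6.0, -3.0, 23.0]
opening: 0.411
```

```bash
python3 - <<'E'
from st import *
state([.506,.2245,.1118]);snap(6)
S=load("scene6")
f=cv2.resize(S["frame"][215:285,385:455],None,fx=8,fy=8,interpolation=cv2.INTER_CUBIC)
g=f.copy()
t=np.linspace(0,2*np.pi,100)
for z,r,col in((.085,.038,(0,0,255)),(.097,.038,(0,255,0)),(.085,.045,(255,255,0))):
    p=proj(S,np.c_[.506+r*np.cos(t),.2247+r*np.sin(t),0*t+z]);p=((p-[385,215]+.5)*8).astype(int)
    cv2.polylines(f,[p.reshape(-1,1,2)],True,col,1)
cv2.imwrite("pics/c6.png",cv2.resize(np.hstack([g,f]),None,fx=.7,fy=.7))
E
```

```text
t 17.6 p [0.5062 0.2246 0.1118] rot [-3.1407 -0.0041 -0.2231] F [-5.97 -3.05 23.02] M [-0.66  1.22  0.01] op 0.411
tool shift cm [-0.021  0.02   0.   ]
```

View pics/c6.png

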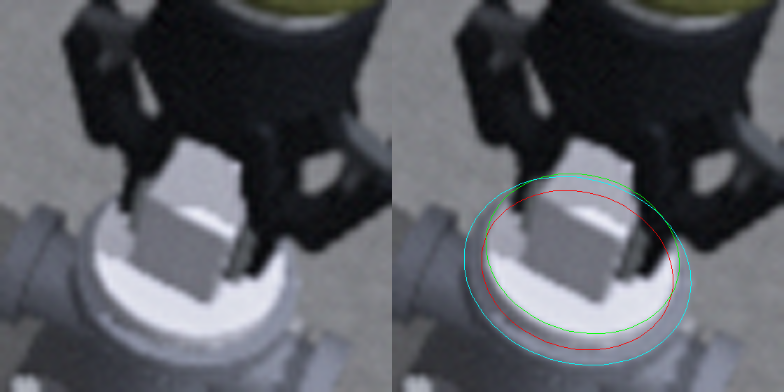

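Pressing harder no longer lowers it: z stays at 0.1118 while the force rises 8 N, so it is on the stop. The arm has flexed about 4 mrad, so I'll level that out to make sure the cover sits flush.

{"op": "play_rows", "data": {"targets": [0,-0.002,0,0,0,0,0.2,0,-0.002,0,-0.03,0,0,0.2,0,0,0,0,0,0,0.2,0,0,0,0,0,0,0.2,0,0,0,0,0,0,0.2,0,0,0,0,0,0,0.2,0,0,0,0,0,0,0.2,0,0,0,0,0,0,0.2]}}

```text
clock: 18.7
ee_pos: [0.5062, 0.2247, 0.1118]
tcp_rot: [-3.141, -0.001, -0.223]
ft_force: [-4.1, -3.9, 21.7]
opening: 0.406
```

```bash
python3 - <<'E'
from st import *
state([.506,.2245,.1118])
E
```

```text
t 18.7 p [0.5062 0.2247 0.1118] rot [-3.1406e+00 -9.0000e-04 -2.2300e-01] F [-4.14 -3.88 21.69] M [-0.83  0.85 -0.06] op 0.406
tool shift cm [-0.015  0.022 -0.   ]
```

```bash
python3 - <<'E'
from cell import order
print(order.sign_off())
E
```

```text
the job is handed in; nothing more can be done
None
```

I took the non-green, square-headed cover out of the bin, slid it over the guide pin, pressed it down and handed the job in with the gripper still holding it there. The robot's clock read about 18.7 s.

**Last checks**
- **Seated:** the tool stopped at z = 0.1118 m. That puts the cover's underside at about 85 mm, flush on the valve body. About 8 N more push did not lower it any further.
- **Push:** the wrist read 22 N upward, about 24 N counting the cover's weight. That is well over the 13.6 N the spring needs. The grip was set to 100 N.
- **Level:** the tool is level to about 1 mrad, after I corrected a 4 mrad tilt caused by the arm flexing under load.
- **Picture:** a scene view taken before that correction shows the skirt centred on the flange at the home height.

**What disagreed or was left over**
- The two cameras differed by 2–5 mm on the valve's axis. I used a value in between, and the cover went onto the pin with almost no force.
- The seal's height from two views came out at 86 mm against the 92 mm stated; the pin tip came out at 109 mm against 108 mm.
- About 4 N of sideways force remained in both x and y at the end.
- I did not look again at the other parts. The arm's path kept clear of them.

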